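# Shut the counter oven on its roller catch and drop the latch lever

### The arm

A 6-joint arm with a two-finger parallel gripper is mounted at the origin on the work surface. World frame = base frame: x ahead of the robot, y to its left, z up, the work surface at z = 0. Lengths are in mm, angles in rad, forces in N, time in s.
With the tool pointing down it reaches from about 400 to 925 mm from the base axis. Payload 12.5 kg.
Tool frame: the origin (TCP) lies between the finger pads; the fingertips stand env.tip_extent ahead of it and the grasp point (between the pads) lies 11 mm behind it (env.tip_extent is the distance from the TCP to the fingertips, in mm); z points along the fingers, y is the line along which they close (so a half turn about z gives the same grasp; the last joint's range is limited). The gripper opens to 95 mm and grips with 3 to 60 N. Pads are 20 mm wide; open, the fingers measure 119 mm over their backs; the gripper's body (75 mm by 180 mm) begins 59 mm behind the grasp point.
Start: joints at [-1.419, 0.491, 1.559, -0, 1.092, -0.106], TCP at [159.368, -604.357, 222.661] pointing down, gripper open.
Joint ranges: [-3.1, 3.1], [-0.84, 2.19], [0.05, 2.79], [-1.13, 4.28], [0.06, 2.93], [-2.69, 2.69]. Speed limits (rad/s): [2.22, 2.22, 2.79, 3.14, 3.14, 3.14].

### API

Orientations are given as [roll, pitch, yaw] about the fixed x, y, z axes, in that order (R = Rz(yaw) Ry(pitch) Rx(roll)).
In Python, from cell import env gives the robot as it stands.
- The arm moves only by the tool carry_out, never from a script. Its argument "motion" is a list of rows, each a list of 5 numbers: the shift along the tool's x, y, z in mm, then the turn about the tool's z in degrees, then the closure, from 0 (fully open) to 1 (shut). A call has 1 to 12 rows; each row shifts and turns the commanded pose from where the row before left it, along the tool's axes as they then stand; what a row does not reach is not made up. A row lasts 1/10 s, in which the tool goes at most 50 mm and 8.59 degrees, less where a joint would pass 70% of its speed; a pose out of reach is approached as far as the arm can. A call with a gripper value outside its range is refused whole. The fingers move at their own pace and stop on an object; the grip force is fixed at half the most. Time passes only in rows, so rows that do not move let the fingers close. It gives the time, the measured TCP pose, the force, the opening and the grip force at its end, in the units of the state.
- env.state(): the state, without advancing time (a new reading comes with each control period).
- env.read_camera(name): name is "scene" or "top"; returns a dict with "color" (384x512x3 uint8, red, green, blue), "K" (3x3 intrinsics, pixels), "R" (3x3) and "t" (3): a world point X has camera coordinates R X + t. Camera axes: x right, y down, z forward; pixel columns grow to the right and rows downward; lengths in mm; the calibration is good to about 2 mm. A picture is of the moment at which its call begins. There is no depth.
- env.job_done(): hands the job in; it is judged then, once.
The state is a dict: "t": time; "joints": joint angles; "qvel": joint speeds; "tau": joint torques, N m; "eef_pos": TCP position; "tcp_rot": TCP orientation; "ft_force": force on the tool from outside, world axes, zero at the start; "moment": the same for the moment, N m; "opening": opening from 0.0 (shut) to 1.0 (fully open); "grip_force": force on a finger pad.
Only numpy, scipy, OpenCV 4.12 (cv2) and the standard library are available. Lean on these libraries where they do the work, as an engineer would, in place of code of your own. Each camera call takes 0.05 s, during which the arm holds its last target. There are 200 camera calls.

### The job

Push the open door of the small counter oven shut until it clicks home over its stiff roller catch: press firmly, but with less than 40 N and without swinging it fast. Then swing the red-tipped latch lever on top of the oven all the way down in front of the door. Leave the bowls, bottles and utensils where they are.

Things in the scene. Friction and masses are not known exactly. Their poses are not given: they have to be found in the camera images.
- oven: Compact counter oven, aluminium, 280 deep (x) x 380 wide (y) x 240 high mm, fixed to the table, with its door and lever. Origin: centre of its underside, on the table; z up. Its front faces its own -x, front plane at x = -140 mm. Cavity and door at y = -75 to +175 mm; black control column with three knobs (18 mm proud) at y = -190 to -75 mm. Flat top at z = 240 mm.
- oven_door (a joint): Angle of the oven door (rad): 0 shut, grows as it opens towards oven -x, up to 1.7. Black frame with glass, 250 wide, 205 high, 25 thick mm; shut, it covers oven x = -165 to -140, y = -75 to +175, z = 20 to 225 mm. A sprung catch resists from about 0.05 to 0.015 rad (12 to 20 N near the free edge, more nearer the hinge; differs each time), then snaps it to 0; short of that it stays ajar.
- door_hinge (a point): On the door's vertical hinge line (oven x = -140, y = +175 mm), at the height of the door's top edge, 225 mm above the table.
- door_corner (a point): Top outer corner of the door at its free edge: 250 mm from the hinge along the door, on the outer face, 225 mm above the table; turns with the door. A vertical steel bar handle, 12 mm thick, stands 33 mm off the outer face, 228 mm from the hinge, at z = 50 to 165 mm.
- latch_lever (a joint): Angle of the latch lever (rad): 0 = fully down (level, its nose hanging in front of the shut door), grows as it is raised, up to 1.6 (upright). It stays where it is left; about 2 N at its end moves it. Flat steel bar 16 mm wide, 9 mm thick, red end, 80 mm from pivot to end; 62 mm from the pivot a nose reaches 38 mm below the bar's axis.
- lever_pivot (a point): Pivot axis of the lever, in a small dark head on the oven's top (cheeks up to oven z = 266 mm): oven x = -115, y = -20, z = 256 mm; the axis runs along oven y. Level, the lever points to oven -x.
- lever_end (a point): The red free end of the lever, on its axis, 80 mm from the pivot. Moves with the lever.
- steel_bowl: Steel bowl, rim diameter 110, 50 high mm, standing on the rear part of the oven's top. Origin: centre of its underside. Leave alone.
- white_dish: White dish, diameter 110, 35 high mm, inside the oven. Origin: centre of its underside. Leave alone.
- red_sauce: Red sauce bottle, diameter 60, 190 high mm, on the table. Origin: centre of its underside. Leave alone.
- green_sauce: Green glass bottle, diameter 60, 170 high mm, on the table. Origin: centre of its underside. Leave alone.
- yellow_tin: Yellow tin, diameter 80, 120 high mm, on the table. Origin: centre of its underside. Leave alone.
- spatula: Spatula lying on the yellow chopping board. Leave alone.
- steel_mug: Steel mug, diameter 76, 85 high mm, on the chopping board. Origin: centre of its underside. Leave alone.

How it is judged (in metres and radians):
On the way, in this order (a step that is already met when the one before it is completed fails the run):
1. the door is fully shut on its catch (within 0.010 rad, about 2.5 mm at its free edge) while the lever is still raised (above 0.8 rad) (value of joint oven_door below 0.01 rad and value of joint latch_lever above 0.8 rad), for 0.2 s.
2. the latch lever is all the way down (within 0.06 rad of level) with the door still fully shut (value of joint oven_door below 0.01 rad and value of joint latch_lever below 0.06 rad), for 0.2 s.
At the end, for the whole second after the job is handed in: The door is seated on its catch (within 0.010 rad of fully shut, about 2.5 mm at the free edge), the latch lever is fully down (within 0.06 rad of level), the steel bowl is at rest on the oven, and everything else stands where it stood (all of step 2 and linear speed of steel_bowl below 0.02 m/s); the robot touches nothing.
It fails at once if the robot presses on the oven, its door or its lever with more than 40 N (contact force between any of the fingers, the arm and oven above 40 N).
It fails at once if the door is swung faster than 2 rad/s while still more than 0.1 rad ajar (value of joint oven_door above 0.1 rad and velocity of joint oven_door below -2 rad/s).
It fails at once if a bowl, dish, bottle, tin, mug or the spatula is moved by more than 40 mm (distance of any of steel_bowl, white_dish, red_sauce, green_sauce, yellow_tin, spatula, steel_mug from where it was at the start of the episode above 0.04 m).
It also fails if it takes over 51 s, if anything falls off the work surface, if the arm or the gripper's body presses on something with over 40 N, if the wrist force passes 120 N, or if a joint passes its speed limit or range.

## Working session

There is one attempt and no reset: what is moved stays moved. The work goes in short steps, Python scripts to look and compute and a tool call to move; the robot and the scene stay as the last step left them, time stands still between calls to the robot, and variables do not carry over. Pictures are saved under pics/ and viewed, at most 10 in all, crops included, and the job is handed in when it is done.

Besides the shell and the picture viewer there is one more tool, called after ">>>" as a command line: name --pt "numbers of a row" for each row, then --argument value for the rest. carry_out: Moves the arm, as the interface text tells. Its arguments: {"type":"object","properties":{"motion":{"type":"array"}},"required":["motion"]}

```bash
mkdir -p pics; ls; python3 - <<'E'
from cell import env
import cv2
for n in("scene","top"):
    c=env.read_camera(n); cv2.imwrite(f"pics/{n}0.png",cv2.resize(c["color"][:,:,::-1],(800,600),interpolation=cv2.INTER_CUBIC))
    print(n,c["K"].tolist(),c["R"].round(4).tolist(),c["t"].round(1).tolist())
print(env.state(),env.tip_extent)
E
```

```text
pics
scene [[408.91330531540603, 0.0, 254.96143791038313], [0.0, 408.91330531540603, 185.25493759373842], [0.0, 0.0, 1.0]] [[-0.9607, -0.2771, -0.0154], [-0.2219, 0.8002, -0.5572], [0.1667, -0.5319, -0.8302]] [531.8, 355.5, 1132.9]
top [[372.7694316921781, 0.0, 251.11790476345263], [0.0, 372.7694316921781, 193.35201835775052], [0.0, 0.0, 1.0]] [[-0.0159, -0.9996, 0.0231], [-0.9955, 0.0137, -0.0933], [0.093, -0.0245, -0.9954]] [-152.9, 599.5, 1324.8]
{'t': 0.1, 'joints': array([-1.41857315e+00,  4.91463968e-01,  1.55936966e+00,  1.16418736e-05,
        1.09169729e+00, -1.05596323e-01]), 'qvel': array([-1.37569373e-03, -1.38614249e-03, -4.36122108e-04, -1.88337896e-04,
        5.07783573e-05, -8.28628936e-04]), 'tau': array([ 3.04517205e-03, -6.13621116e+01, -2.58605433e+01,  6.94618584e-02,
        4.70366946e-02, -5.90787886e-05]), 'eef_pos': array([ 159.35467671, -604.13921466,  222.14860993]), 'tcp_rot': array([-3.14066070e+00, -1.09162204e-04,  2.57814077e-01]), 'ft_force': array([ 0.3704163 , -0.22339636,  0.18734317]), 'moment': array([-0.03677179, -0.02637467, -0.01202909]), 'grip_force': 0.0, 'opening': 1.0025534731140922} 8.0
```

View pics/scene0.png

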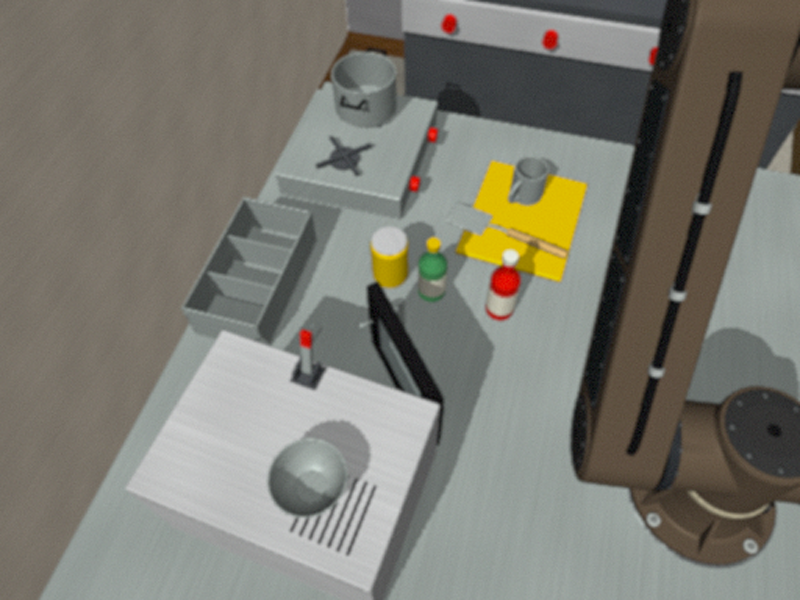

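View pics/top0.png

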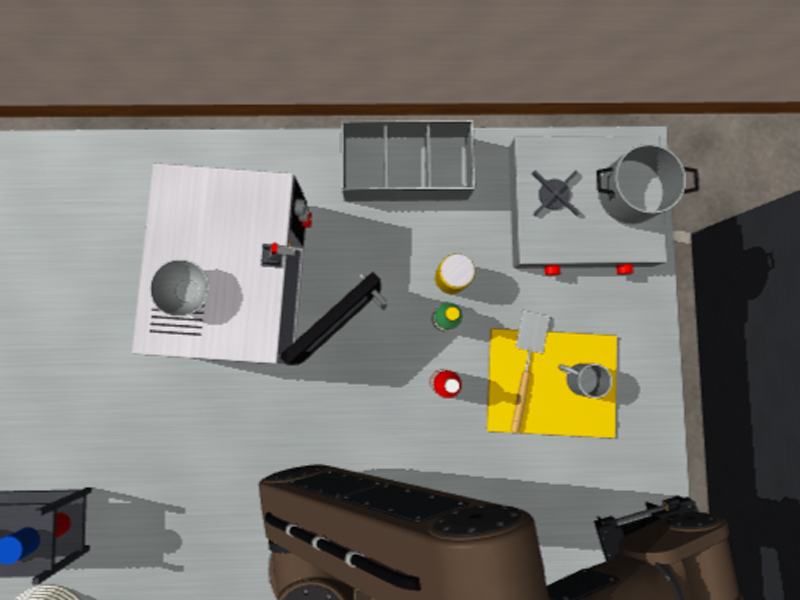

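The scene view shows the oven at lower left, its door ajar, the lever nearly upright (red tip at 306,338) and bowl behind it. The top view (800×600) shows the oven top's corners near (152,164), (294,174), (277,363) and (133,353). The door runs from its hinge at (285,360) to its free edge at (375,278), with the handle at (378,295). The lever's red tip is at (273,248).

```bash
cat >h.py <<'E'
from cell import env
import numpy as np, cv2
def ray(c,p):
    d=c["R"].T@np.linalg.solve(c["K"],np.r_[p,1.0]); return -c["R"].T@c["t"],d
def onz(c,p,z):
    o,d=ray(c,p); return o+d*(z-o[2])/d[2]
def tri(c1,p1,c2,p2):
    (o1,d1),(o2,d2)=ray(c1,p1),ray(c2,p2)
    s=np.linalg.lstsq(np.c_[d1,-d2],o2-o1,rcond=None)[0]
    a,b=o1+s[0]*d1,o2+s[1]*d2; return (a+b)/2,np.linalg.norm(a-b)
def red(c,box):
    h=cv2.cvtColor(c["color"],cv2.COLOR_RGB2HSV); x0,y0,x1,y1=box
    m=np.zeros(h.shape[:2],bool); m[y0:y1,x0:x1]=True
    m&=((h[...,0]<8)|(h[...,0]>172))&(h[...,1]>150)&(h[...,2]>80)
    v,u=np.nonzero(m); return np.array([u.mean(),v.mean()]),len(u)
E
python3 - <<'E'
from h import *
t=env.read_camera("top"); s=env.read_camera("scene")
h=cv2.cvtColor(t["color"],cv2.COLOR_RGB2HSV)
# oven top: pinkish/white bright low saturation
roi=t["color"][95:240,75:200].astype(int)
print(t["color"][130,140],t["color"][60,40],t["color"][200,100])
m=((t["color"].min(2)>185)).astype(np.uint8); m[:,:75]=0;m[:,205:]=0;m[:95]=0;m[245:]=0
m=cv2.morphologyEx(m,cv2.MORPH_OPEN,np.ones((3,3)))
c=max(cv2.findContours(m,0,2)[0],key=cv2.contourArea)
hull=cv2.convexHull(c); r=cv2.minAreaRect(c); print(cv2.contourArea(hull),r)
ap=cv2.approxPolyDP(hull,6,True)[:,0]; print(ap.tolist())
for p in list(ap)+[np.array(q)*.64 for q in((152,164),(294,174),(277,363),(133,353))]: print(p,onz(t,p,240).round(1))
for n,p,z in(("doorcorner",(379,275),225),("hinge",(283,357),225),("hinge2",(295,363),225)): print(n,onz(t,np.array(p)*.64,z).round(1))
a,n1=red(t,(165,150,186,165)); b,n2=red(s,(185,200,210,228))
print("red",a,n1,b,n2,tri(t,a,s,b))
im=t["color"][90:245,75:265,::-1]; cv2.imwrite("pics/crop1.png",cv2.resize(im,None,fx=4,fy=3.8,interpolation=cv2.INTER_CUBIC)[:600])
E
```

```text
[210 205 208] [113 102  92] [213 209 212]
11067.0 ((135.21542358398438, 168.25668334960938), (92.08602142333984, 122.91998291015625), 4.993743896484375)
[[97, 105], [186, 111], [175, 231], [85, 225]]
[ 97 105] [859.8 317.8 240. ]
[186 111] [838.4  42.4 240. ]
[175 231] [466.4  75.4 240. ]
[ 85 225] [488.7 345.4 240. ]
[ 97.28 104.96] [859.9 317.  240. ]
[188.16 111.36] [837.1  35.7 240. ]
[177.28 232.32] [462.3  68.5 240. ]
[ 85.12 225.92] [485.9 344.9 240. ]
doorcorner [ 633.7 -131.2  225. ]
hinge [473.7  59.4 225. ]
hinge2 [461.6  36.  225. ]
red [175.07692308 158.53846154] 26 [195.09859155 216.16901408] 71 (array([672.84734816,  60.23584173, 328.57731964]), np.float64(2.5873477037921964))
```

View pics/crop1.png

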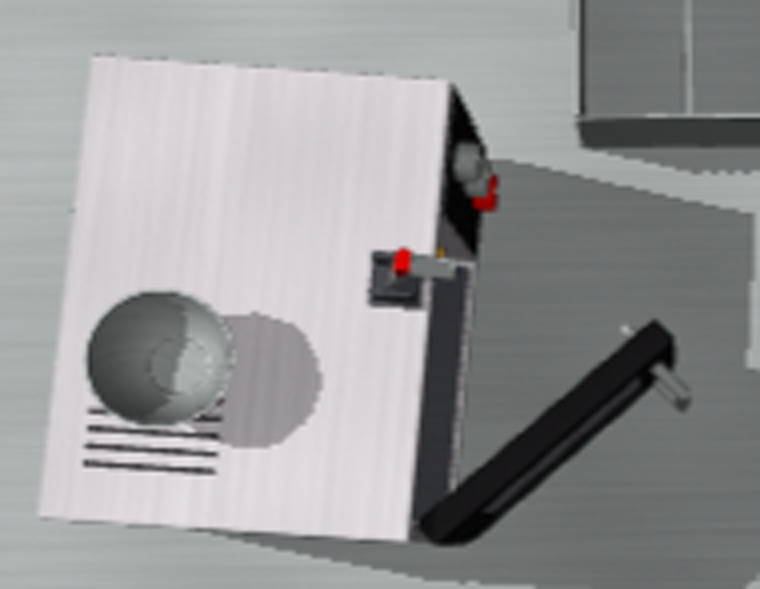

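```bash
cat >>h.py <<'E'
P={(-140,-190):(187.3,110.9),(-140,190):(177.3,232.2),(140,190):(85,226),(140,-190):(97.5,104.9)}
def frame(t):
    w=np.array([onz(t,p,240)[:2] for p in P.values()]); o=np.array(list(P.keys()),float)
    C=w.mean(0); U,_,V=np.linalg.svd(o.T@(w-C)); R=(U@V).T
    return C,R,w-(o@R.T+C)
def geom(C,R,phi):
    ex,ey=R[:,0],R[:,1]; H=C+R@[-140,175]
    return H,-ey*np.cos(phi)-ex*np.sin(phi),-ex*np.cos(phi)+ey*np.sin(phi)
def pix(c,X): q=c["K"]@(c["R"]@X+c["t"]); return q[:2]/q[2]
E
python3 - <<'E'
from h import *
t=env.read_camera("top"); C,R,res=frame(t); print(C,R,res.round(1)); np.savez("f.npz",C=C,R=R)
H,_,_=geom(C,R,0)
c=onz(t,(75+672/4,90+345/3.8),225)[:2]; v=R.T@(c-H); print("corner",c,v,np.linalg.norm(v))
ang=np.arctan2(-v[0],-v[1])-np.arctan2(25,250); print("phi",ang)
_,d,n=geom(C,R,ang)
hd=onz(t,(75+682/4,90+402/3.8),165)[:2]-H; print("handle r,n",hd@d,hd@n)
for k in((660,510),(672,345)): pass
s=env.state()
print("tcp px",pix(t,s["eef_pos"])/.64)
for n_,p,z in(("red",(447,384),190),("green",(447,315),170),("tin",(457,270),120)): print(n_,onz(t,np.array(p)*.64,z).round())
l=np.array([672.8,60.2])-C; print("lever tip oven",R.T@l)
for f in(ang,.7,.5,.3,.1,.05,0):
    H,d,n=geom(C,R,f); p=H+228*d+74*n; print(round(f,3),p.round(1),np.degrees(np.arctan2(*(-n)[::-1])).round(1))
E
```

```text
[661.78214372 192.09231357] [[ 0.07907819 -0.99686842]
 [ 0.99686842  0.07907819]] [[-1.5  0.8]
 [ 1.3  0.9]
 [ 2.3 -1.4]
 [-2.1 -0.3]]
corner [ 618.61892532 -132.37704408] [-186.86652401 -157.63040137] 244.471759579196
phi 0.7703927793371041
handle r,n 221.41439527472528 60.78036379551853
tcp px [625.57716782 513.80466314]
red [ 414. -266.  190.]
green [ 556. -272.  170.]
tin [ 657. -302.  120.]
lever tip oven [-130.60800958  -21.41315879]
0.77 [ 571.2 -153.7] 41.3
0.7 [ 586.5 -146.5] 45.4
0.5 [ 626.6 -120.4] 56.8
0.3 [660.7 -86.8] 68.3
0.1 [687.4 -47.1] 79.7
0.05 [692.8 -36.4] 82.6
0 [697.7 -25.4] 85.5
```

>>> carry_out --pt "0 0 -10 0 1" --pt "24 -16 -10 0 1" --pt "24 -16 0 0 1" --pt "24 -16 0 0 1" --pt "24 -16 0 0 1" --pt "24 -16 0 0 1" --pt "24 -16 0 0 1" --pt "24 -16 0 0 1" --pt "24 -16 0 0 1" --pt "24 -16 0 0 1" --pt "24 -16 0 0 1"

```text
t: 1.35
eef_pos: [351.4, -387.6, 243.5]
tcp_rot: [3.141, -0.0, 0.258]
ft_force: [-0.0, -0.4, 0.5]
opening: 0.129
grip_force: 0.0
```

>>> carry_out --pt "24 -16 0 0 1" --pt "24 -16 0 0 1" --pt "24 -16 0 0 1" --pt "24 -16 0 0 1" --pt "24 -16 0 0 1" --pt "24 -16 0 0 1" --pt "24 -16 0 0 1" --pt "24 -16 0 0 1" --pt "24 -16 0 0 1" --pt "0 0 0 0 1"

```text
t: 2.35
eef_pos: [524.4, -192.2, 243.3]
tcp_rot: [3.141, -0.001, 0.26]
ft_force: [-0.7, -0.4, 0.8]
opening: 0.005
grip_force: 0.0
```

>>> carry_out --pt "0 0 0 -6.5 1" --pt "0 0 0 -6.5 1" --pt "0 0 0 -6.5 1" --pt "0 0 0 -7 1" --pt "0 0 0 0 1" --pt "0 0 0 0 1"

```text
t: 2.95
eef_pos: [522.6, -194.5, 243.0]
tcp_rot: [3.141, -0.0, 0.716]
ft_force: [-0.5, -0.7, 0.6]
opening: 0.003
grip_force: 0.0
```

>>> carry_out --pt "0 0 22 0 1" --pt "0 0 22 0 1" --pt "0 0 22 0 1" --pt "0 0 22 0 1" --pt "10 0 0 0 1" --pt "10 0 0 0 1" --pt "10 0 0 0 1" --pt "10 0 0 0 1" --pt "5 1 0 0 1" --pt "0 0 0 0 1" --pt "0 0 0 0 1"

```text
t: 4.05
eef_pos: [557.3, -165.1, 154.7]
tcp_rot: [3.141, 0.0, 0.721]
ft_force: [0.3, 0.0, 0.3]
opening: 0.005
grip_force: 0.0
```

```bash
python3 - <<'E'
from h import *
t=env.read_camera("top"); s=env.read_camera("scene")
a=cv2.resize(t["color"][120:260,140:290,::-1],(400,373),interpolation=3); b=cv2.resize(s["color"][150:300,170:330,::-1],(400,373),interpolation=3)
cv2.imwrite("pics/c2.png",np.hstack([a,b]))
E
```

```text
(no output)
```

View pics/c2.png

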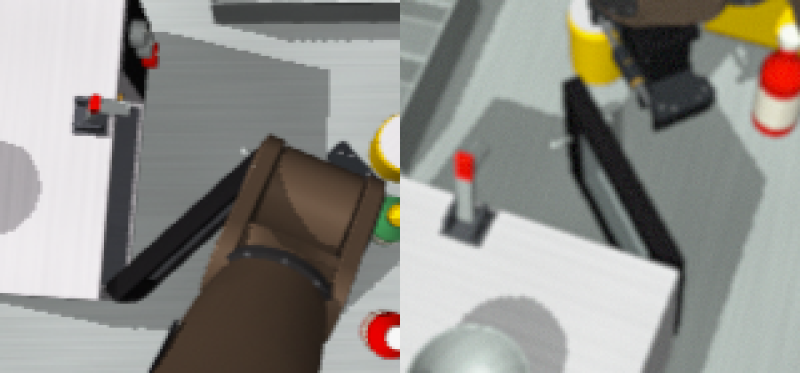

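```bash
python3 - <<'E'
from h import *
s=env.read_camera("scene"); t=env.read_camera("top"); p=env.state()["eef_pos"]
for z in(155,225,260,300,340,380,420): print(z,pix(s,np.r_[p[:2],z]).round(),pix(t,np.r_[p[:2],z]).round())
cv2.imwrite("pics/c3.png",cv2.resize(s["color"][60:240,200:400,::-1],(660,594),interpolation=3))
E
```

```text
155 [269. 190.] [253. 202.]
225 [269. 176.] [254. 200.]
260 [269. 168.] [254. 199.]
300 [269. 159.] [255. 198.]
340 [270. 150.] [255. 197.]
380 [270. 139.] [256. 196.]
420 [270. 128.] [256. 195.]
```

View pics/c3.png

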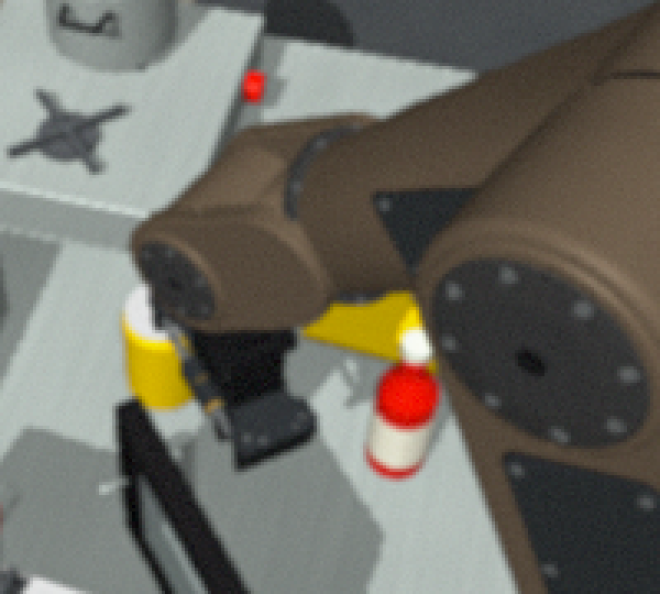

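Closed fingers would bring the wide wrist into the raised lever's nose. I'll use open fingers instead and push with the back of the leading one, which keeps the wrist further out.

>>> carry_out --pt "-15 0 -10 0 0.5" --pt "-15 0 -25 0 0.5" --pt "-15 0 -25 0 0.5" --pt "-12 0 -25 0 0.5" --pt "0 0 -5 0 0.2" --pt "0 0 0 0 0"

```text
t: 4.85
eef_pos: [514.2, -203.3, 245.5]
tcp_rot: [3.14, -0.001, 0.719]
ft_force: [0.1, -0.1, -0.9]
opening: 0.45
grip_force: 0.0
```

>>> carry_out --pt "0 0 0 -8.2 0" --pt "0 0 0 -8.2 0" --pt "0 0 0 -8.2 0" --pt "0 0 0 -8.2 0" --pt "0 0 0 -8.2 0" --pt "0 0 0 -8.2 0" --pt "0 0 0 -8.2 0" --pt "0 0 0 -8.2 0" --pt "0 0 0 -8.2 0" --pt "0 0 0 -8.2 0" --pt "0 0 0 -8 0" --pt "0 0 0 0 0"

```text
t: 6.05
eef_pos: [514.2, -202.4, 243.3]
tcp_rot: [-3.141, -0.002, 2.294]
ft_force: [0.3, 0.2, 0.4]
opening: 0.999
grip_force: 0.0
```

>>> carry_out --pt "0 0 0 0 0" --pt "0 0 0 0 0"

```text
t: 6.25
eef_pos: [514.4, -202.7, 244.1]
tcp_rot: [-3.141, -0.001, 2.288]
ft_force: [-0.6, 0.2, -0.5]
opening: 0.997
grip_force: 0.0
```

>>> carry_out --pt "0 0 22 0 0" --pt "0 0 22 0 0" --pt "0 0 22 0 0" --pt "0 0 23 0 0" --pt "0 8 0 0 0" --pt "0 6 0 0 0" --pt "0 4 0 0 0" --pt "0 2 0 0 0" --pt "0 0 0 0 0"

```text
t: 7.15
eef_pos: [529.9, -189.4, 156.4]
tcp_rot: [3.141, 0.001, 2.291]
ft_force: [0.1, 0.3, -0.2]
opening: 0.998
grip_force: 0.0
```

>>> carry_out --pt "0 2 0 0 0" --pt "0 2 0 0 0" --pt "0 2 0 0 0" --pt "0 2 0 0 0"

```text
t: 7.55
eef_pos: [535.6, -184.3, 155.6]
tcp_rot: [-3.142, 0.0, 2.291]
ft_force: [0.6, -1.0, 0.5]
opening: 1.0
grip_force: 0.0
```

>>> carry_out --pt "-2.5 5 0 -1.1 0" --pt "-3.5 7 0 -1.7 0" --pt "-4.7 8.8 0 -2.2 0" --pt "-4.7 8.8 0 -2.2 0" --pt "-4.7 8.8 0 -2.2 0" --pt "-4.7 8.8 0 -2.2 0" --pt "-4.7 8.8 0 -2.2 0" --pt "-4.7 8.8 0 -2.2 0" --pt "-3.5 7 0 -1.7 0" --pt "-2.5 5 0 -1.1 0" --pt "0 0 0 0 0"

```text
t: 8.65
eef_pos: [616.0, -151.5, 155.6]
tcp_rot: [3.141, 0.0, 2.62]
ft_force: [0.7, -0.3, 0.1]
opening: 1.002
grip_force: 0.0
```

```bash
cat >>h.py <<'E'
def where():
    s=env.state(); f=np.load("f.npz"); C,R=f["C"],f["R"]; H,_,_=geom(C,R,0)
    psi=s["tcp_rot"][2]%(2*np.pi); a=psi-np.pi/2; n=-np.array([np.cos(a),np.sin(a)]); ex=R[:,0]
    phi=np.arctan2(ex[1],ex[0])-a; _,d,n=geom(C,R,phi); v=s["eef_pos"][:2]-H
    print("phi by yaw",phi.round(3),"r",(v@d).round(1),"n",(v@n).round(1),"oven xy",(R.T@(s["eef_pos"][:2]-C)).round(1),"f",s["ft_force"].round(1),"open",round(s["opening"],3),"j",s["joints"].round(2))
E
python3 - <<'E'
from h import *
where()
t=env.read_camera("top"); s=env.read_camera("scene")
a=cv2.resize(t["color"][90:240,130:290,::-1],(400,375),interpolation=3); b=cv2.resize(s["color"][150:300,170:330,::-1],(400,375),interpolation=3)
cv2.imwrite("pics/c4.png",np.hstack([a,b]))
E
```

```text
phi by yaw 0.442 r 229.7 n 119.4 oven xy [-346.2   18.4] f [ 0.7 -0.3  0.1] open 1.002 j [-0.35  0.57  1.61  0.    0.96 -1.39]
```

View pics/c4.png

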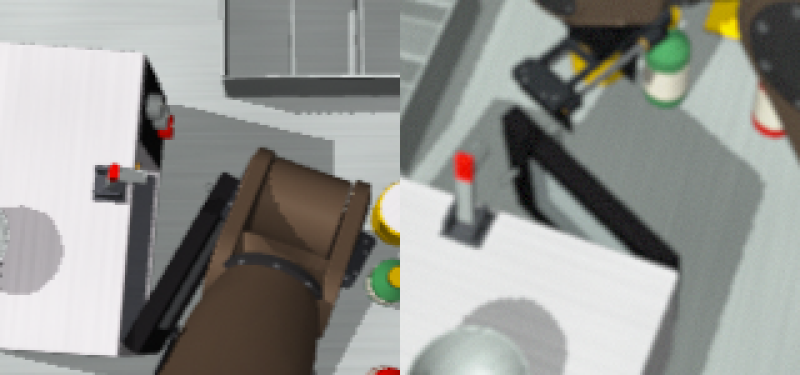

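The pictures show the door following the leading finger, now about 0.45 rad open, with the bottles untouched. Continuing the arc.

>>> carry_out --pt "-2.5 5 0 -1.1 0" --pt "-3.5 7 0 -1.7 0" --pt "-4.7 8.8 0 -2.2 0" --pt "-4.7 8.8 0 -2.2 0" --pt "-4.7 8.8 0 -2.2 0" --pt "-4.7 8.8 0 -2.2 0" --pt "-4.7 8.8 0 -2.2 0" --pt "-3.5 7 0 -1.7 0" --pt "-2.5 5 0 -1.1 0" --pt "0 0 0 0 0"

```text
t: 9.75
eef_pos: [674.6, -102.3, 155.5]
tcp_rot: [3.141, 0.0, 2.91]
ft_force: [-0.1, -0.5, 0.2]
opening: 0.998
grip_force: 0.0
```

```bash
python3 -c "
from h import *
where()"
```

```text
phi by yaw 0.152 r 231.7 n 118.7 oven xy [-292.5  -36. ] f [-0.1 -0.5  0.2] open 0.998 j [-0.25  0.64  1.48  0.    1.03 -1.59]
```

>>> carry_out --pt "-2.2 4 0 -1.1 0" --pt "-2.2 4 0 -1.1 0" --pt "-2.2 4 0 -1.1 0" --pt "-2.2 4 0 -1.1 0" --pt "-2.2 4 0 -1.1 0" --pt "0 0 0 0 0"

```text
t: 10.35
eef_pos: [689.2, -84.9, 155.6]
tcp_rot: [3.141, 0.0, 3.006]
ft_force: [-0.0, 0.8, -0.1]
opening: 1.005
grip_force: 0.0
```

>>> carry_out --pt "-1 2 0 -0.5 0" --pt "-1 2 0 -0.5 0" --pt "-1 2 0 -0.5 0" --pt "0 0 0 0 0"

```text
t: 10.75
eef_pos: [692.7, -79.8, 155.6]
tcp_rot: [-3.142, 0.0, 3.032]
ft_force: [0.7, 0.2, -0.4]
opening: 0.997
grip_force: 0.1
```

>>> carry_out --pt "-1 2 0 -0.5 0" --pt "-1 2 0 -0.5 0" --pt "0 0 0 0 0"

```text
t: 11.05
eef_pos: [694.5, -77.9, 155.8]
tcp_rot: [-3.139, -0.001, 3.049]
ft_force: [-3.4, -10.6, 0.7]
opening: 1.003
grip_force: 5.5
```

>>> carry_out --pt "0 2 0 -0.4 0" --pt "0 0 0 0 0"

```text
t: 11.25
eef_pos: [695.1, -77.0, 155.9]
tcp_rot: [-3.137, 0.001, 3.056]
ft_force: [-1.8, -16.3, 0.1]
opening: 1.0
grip_force: 8.0
```

>>> carry_out --pt "0 2 0 0 0" --pt "0 0 0 0 0"

```text
t: 11.45
eef_pos: [695.6, -75.5, 155.9]
tcp_rot: [-3.137, 0.002, 3.055]
ft_force: [0.6, -17.6, -0.4]
opening: 0.995
grip_force: 8.3
```

>>> carry_out --pt "0 2 0 0 0" --pt "0 0 0 0 0"

```text
t: 11.65
eef_pos: [695.9, -71.7, 155.8]
tcp_rot: [-3.14, 0.002, 3.054]
ft_force: [-0.0, 0.4, 0.0]
opening: 1.001
grip_force: 0.0
```

The force built to 17.6 N and then dropped to zero, so the door probably snapped home. Backing off and checking.

>>> carry_out --pt "0 -10 0 0 0" --pt "0 -20 0 0 0" --pt "0 -25 0 0 0" --pt "0 -25 -10 0 0" --pt "0 0 -30 0 0.5" --pt "0 0 -35 0 1" --pt "0 0 -35 0 1" --pt "0 0 -35 0 1" --pt "0 0 -35 0 1" --pt "0 0 -20 0 1" --pt "0 0 0 0 1"

```text
t: 12.75
eef_pos: [688.8, -151.2, 359.0]
tcp_rot: [-3.14, 0.005, 3.055]
ft_force: [0.5, -0.2, -0.9]
opening: 0.464
grip_force: 0.0
```

```bash
python3 - <<'E'
from h import *
where()
f=np.load("f.npz"); C,R=f["C"],f["R"]
t=env.read_camera("top"); s=env.read_camera("scene")
def px(o): return pix(s,np.r_[C+R@o[:2],o[2]])
for o in((-165,-75,225),(-165,175,225),(-140,-75,240),(-115,-20,256)): print(o,px(np.array(o,float)).round(1),((px(np.array(o,float))-[150,160])*4).round())
a=cv2.resize(t["color"][90:240,130:280,::-1],(400,400),interpolation=3); b=cv2.resize(s["color"][180:300,170:290,::-1],(400,400),interpolation=3)
cv2.imwrite("pics/c5.png",np.hstack([a,b]))
A,n1=red(t,(165,150,186,165)); B,n2=red(s,(185,200,210,228)); X,e=tri(t,A,s,B); print(n1,n2,X,e,R.T@(X[:2]-C))
E
```

```text
phi by yaw 0.007 r 230.5 n 198.4 oven xy [-340.1  -54.1] f [ 0.5 -0.2 -0.9] open 0.464 j [-0.31  0.53  1.14 -0.    1.47 -1.79]
(-165, -75, 225) [188.  218.9] [152. 236.]
(-165, 175, 225) [279.9 249.7] [520. 359.]
(-140, -75, 240) [182.8 224.2] [131. 257.]
(-115, -20, 256) [197.5 236.5] [190. 306.]
27 70 [672.74505977  60.40073997 328.67159132] 3.156951916069067 [-130.41224281  -21.34251645]
```

View pics/c5.png

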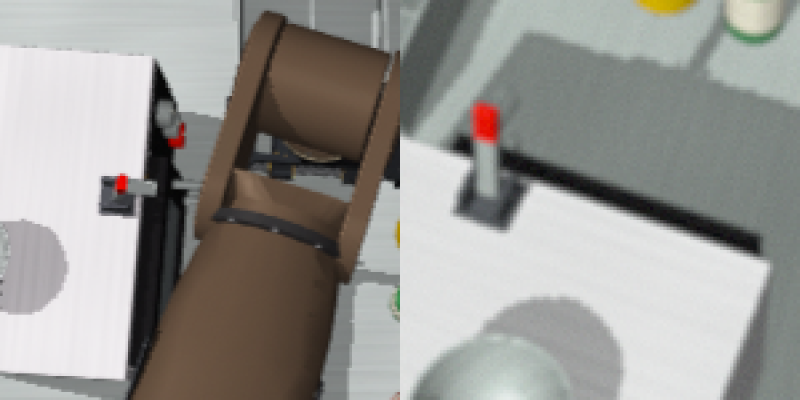

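The door strip now lies parallel along the oven front, so it is shut. The lever is unchanged, its red tip at oven (-130,-21), z 328. Next I go over it and come down behind it.

>>> carry_out --pt "0 0 -15 0 1" --pt "3 0 -15 0 1" --pt "3 25 0 0 1" --pt "3 25 0 0 1" --pt "3 25 0 0 1" --pt "3 25 0 0 1" --pt "3 25 0 0 1" --pt "3 25 0 0 1" --pt "3 25 0 0 1" --pt "3 25 0 0 1" --pt "3 25 0 0 1" --pt "3 25 0 0 1"

```text
t: 14.05
eef_pos: [676.9, 102.8, 385.1]
tcp_rot: [-3.141, -0.001, 3.056]
ft_force: [-0.3, 0.8, 0.4]
opening: 0.009
grip_force: 0.0
```

>>> carry_out --pt "0 0 0 0 1" --pt "0 0 0 0 1" --pt "0 0 0 0 1"

```text
t: 14.35
eef_pos: [677.2, 101.1, 385.3]
tcp_rot: [-3.141, -0.0, 3.055]
ft_force: [-0.7, -0.5, 0.3]
opening: 0.005
grip_force: 0.0
```

```bash
python3 -c "
from h import *
where();print(env.state()['eef_pos'])"
```

```text
phi by yaw 0.008 r 197.2 n -52.0 oven xy [-89.5 -22.6] f [-0.7 -0.5  0.3] open 0.005 j [ 0.05  0.49  1.14 -0.    1.51 -1.43]
[677.22479757 101.06638814 385.34389461]
```

>>> carry_out --pt "2 0 20 0 1" --pt "0 0 20 0 1" --pt "0 0 19 0 1" --pt "0 -7 0 0 1" --pt "0 -7 0 0 1" --pt "0 -7 0 0 1" --pt "0 -7 -1 0 1" --pt "0 -7 4 0 1" --pt "0 -7 4 0 1" --pt "0 0 0 0 1"

```text
t: 15.35
eef_pos: [671.4, 59.4, 319.1]
tcp_rot: [-3.141, -0.001, 3.055]
ft_force: [0.3, 0.0, 1.2]
opening: 0.004
grip_force: 0.0
```

```bash
python3 - <<'E'
from h import *
where();print(env.state()['eef_pos'])
t=env.read_camera("top"); s=env.read_camera("scene")
b=cv2.resize(s["color"][150:270,140:260,::-1],(480,480),interpolation=3)
cv2.imwrite("pics/c6.png",b)
E
```

```text
phi by yaw 0.008 r 195.0 n -10.0 oven xy [-131.5  -20.1] f [0.3 0.  1.2] open 0.004 j [-0.01  0.49  1.29 -0.    1.36 -1.49]
[671.41902039  59.37551755 319.11940312]
```

View pics/c6.png

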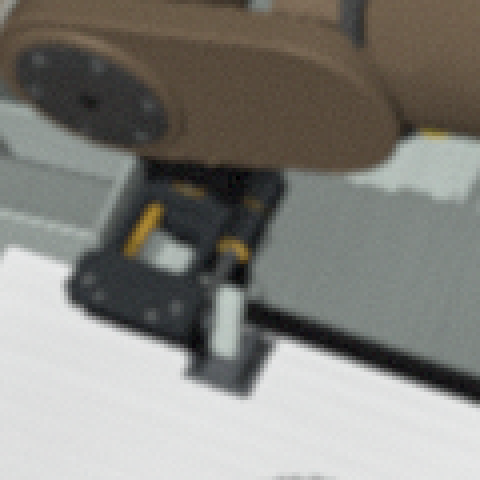

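The gripper stands over the lever's bar with its tip covered, and the bar's base shows at (228,320). I'm continuing the arc down.

>>> carry_out --pt "0 -5.3 4 0 1" --pt "0 -5.3 4 0 1" --pt "0 -5.3 4 0 1" --pt "0 -3.6 5 0 1" --pt "0 -3.6 5 0 1" --pt "0 -3.6 5 0 1" --pt "0 -2.2 5.8 0 1" --pt "0 -2.2 5.8 0 1" --pt "0 0 0 0 1"

```text
t: 16.35
eef_pos: [668.6, 29.1, 279.8]
tcp_rot: [-3.141, -0.002, 3.055]
ft_force: [0.3, -0.5, -0.2]
opening: 0.003
grip_force: 0.0
```

>>> carry_out --pt "0 -1 4 0 1" --pt "0 -1 4 0 1" --pt "0 0 2 0 1" --pt "0 0 0 0 1" --pt "0 0 0 0 1"

```text
t: 16.85
eef_pos: [668.8, 27.5, 270.9]
tcp_rot: [3.142, -0.0, 3.056]
ft_force: [-0.3, 0.6, -0.1]
opening: 0.001
grip_force: 0.0
```

>>> carry_out --pt "0 0 2 0 1" --pt "0 0 0 0 1" --pt "0 0 0 0 1"

```text
t: 17.15
eef_pos: [668.7, 27.4, 268.9]
tcp_rot: [-3.142, -0.0, 3.056]
ft_force: [-0.2, 0.0, -0.4]
opening: 0.004
grip_force: 0.0
```

>>> carry_out --pt "0 0 1 0 1" --pt "0 0 0 0 1" --pt "0 0 0 0 1"

```text
t: 17.45
eef_pos: [668.8, 27.4, 268.7]
tcp_rot: [-3.142, 0.001, 3.056]
ft_force: [-2.5, 0.0, 5.0]
opening: 0.006
grip_force: 2.6
```

>>> carry_out --pt "0 0 1 0 1" --pt "0 0 0 0 1" --pt "0 0 0 0 1"

```text
t: 17.75
eef_pos: [668.8, 27.4, 268.6]
tcp_rot: [-3.142, 0.002, 3.056]
ft_force: [-3.1, 0.1, 11.6]
opening: 0.003
grip_force: 5.3
```

```bash
python3 - <<'E'
from h import *
where();print(env.state()['eef_pos'])
s=env.read_camera("scene")
b=cv2.resize(s["color"][150:270,140:260,::-1],(480,480),interpolation=3)
cv2.imwrite("pics/c7.png",b)
E
```

```text
phi by yaw 0.007 r 195.2 n 22.3 oven xy [-163.6  -20. ] f [-3.1  0.1 11.6] open 0.003 j [-0.06  0.52  1.38 -0.    1.24 -1.54]
[668.81385103  27.41820613 268.63465317]
```

View pics/c7.png

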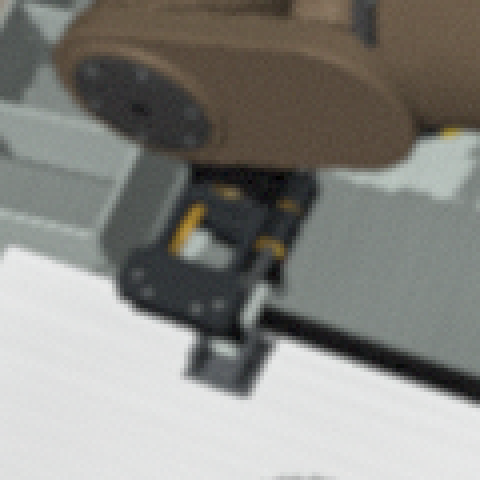

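Hard contact at TCP z 268.6, as predicted for a level lever (268.5). Lifting off and checking.

>>> carry_out --pt "0 0 -5 0 1" --pt "0 0 -20 0 1" --pt "0 0 -30 0 1" --pt "0 0 -30 0 1" --pt "0 -30 -20 0 1" --pt "0 -40 0 0 1" --pt "0 -40 0 0 1" --pt "0 -40 0 0 1" --pt "0 -40 0 0 1" --pt "0 -30 0 0 1" --pt "0 0 0 0 1" --pt "0 0 0 0 1"

```text
t: 19.0
eef_pos: [649.8, -192.1, 371.8]
tcp_rot: [3.141, -0.0, 3.054]
ft_force: [-0.2, 0.8, -0.5]
opening: 0.007
grip_force: 0.0
```

```bash
python3 - <<'E'
from h import *
f=np.load("f.npz"); C,R=f["C"],f["R"]
t=env.read_camera("top"); s=env.read_camera("scene")
for n,c,box in(("top",t,(165,150,205,170)),("scene",s,(180,195,215,235))):
    try:
        p,k=red(c,box); print(n,p,k,"expected",pix(c,np.r_[C+R@[-187,-20],260]))
        w=onz(c,p,260); print(R.T@(w[:2]-C))
    except Exception as e: print(n,e)
a=cv2.resize(t["color"][90:240,130:280,::-1],(400,400),interpolation=3); b=cv2.resize(s["color"][180:300,150:270,::-1],(400,400),interpolation=3)
cv2.imwrite("pics/c8.png",np.hstack([a,b])); print(env.state()["ft_force"].round(1),env.state()["eef_pos"])
E
```

```text
top [196.7  163.75] 60 expected [197.68561266 164.05854708]
[-183.96119721  -20.74228026]
scene [208.46031746 211.87301587] 63 expected [209.50300592 211.51591616]
[-185.15319306  -22.0363366 ]
[-1.   0.  -0.2] [ 649.99868252 -190.79386132  372.06087743]
```

View pics/c8.png

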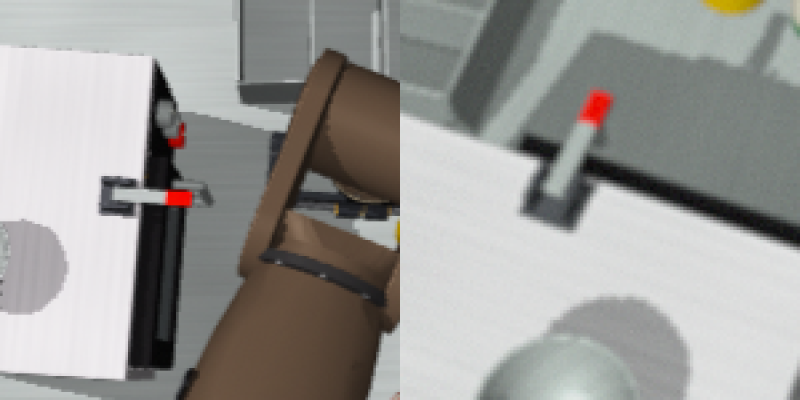

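The lever lies level over the shut door, with its red end at (178,198) in the top crop. Both views agree with the position expected for a level lever. The robot is clear, so I'm handing in.

```bash
python3 -c "
from cell import env
print(env.job_done())"
```

```text
the job is handed in; nothing more can be done
None
```

The oven door is shut on its catch and the latch lever is level in front of it; highest reading 17.6 N (read after each move), bowls, bottles and utensils not contacted on purpose, job handed in at about 19 s of the 51 s limit (no verdict was returned).

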